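Park the rolling pin on the pastry board's centre line

TASK

The next baker wants the thick rolling pin ready in the middle of the pastry board. Roll it along the board, without lifting it, until it rests centred over the dark inlaid line and in line with it, still wholly on the board, and let go; leave the thin rolling pin where it lies.

Things in the scene. Friction and masses are not known exactly. Their poses are not given: they have to be found in the camera images.
- thick_pin: Thick rolling pin: plain wooden cylinder, no handles, diameter 54 mm, length 220 mm, about 0.35 kg, lying on the board on either side of the line, roughly parallel to it. Origin at the cylinder's centre, 27 mm above the board's top; x runs along it, y and z turn as it rolls. Rolls when pushed at half its height, square to its length; fingers opened over 54 mm can stand loosely astride it.
- thin_pin: Thin rolling pin of the same wood: plain cylinder, diameter 30 mm, length 220 mm, lying on the board on the other side of the line, roughly parallel to it. Origin at the cylinder's centre, 15 mm above the board's top; x axis along the cylinder. To be left alone.
- line (a point): Middle of the dark inlaid line, 8 mm wide and 300 mm long, flush with the top of the fixed pale wooden pastry board (320 mm by 600 mm, 18 mm thick, lying on the table). The point lies on the board's top face, 18 mm above the table, at the board's centre. Its x axis runs along the line, y along the board's long side (the way the pin has to roll, towards + or -), z up.
Things that resemble listed ones, but are neither listed nor needed, are in the scene too. Leave any pink look-alike of the thick_pin alone.

How it is judged:
On the way:
1. the thick pin has been rolled over by about half a turn (angle between thick_pin's own z axis and vertical above 2.2 rad), for 0.02 s.
At the end, for the whole second after the job is handed in: The thick pin lies at rest on the board, its centre within 15 mm of the line (measured across it) and within 50 mm of the line's middle (along it), its length within 10 degrees of the line; the thin pin is within 30 mm of where it started (y of thick_pin in the frame of line between -0.015 and 0.015 m and x of thick_pin in the frame of line between -0.05 and 0.05 m and z of thick_pin in the frame of line between 0.022 and 0.032 m and angle between the x axis of thick_pin and the x axis of line, either way round below 0.18 rad and linear speed of thick_pin below 0.01 m/s and angular speed of thick_pin below 0.3 rad/s and distance of thin_pin from where it was at the start of the episode below 0.03 m); the robot touches nothing.
It fails at once if the thick pin is lifted more than 15 mm off the board (z of thick_pin in the frame of line above 0.042 m).
It fails at once if the thin pin is moved by more than 30 mm (distance of thin_pin from where it was at the start of the episode above 0.03 m).
It also fails if it takes over 42 s, if anything falls off the work surface, if the arm or the gripper's body presses on something with over 40 N, if the wrist force passes 120 N, or if a joint passes its speed limit or range.

ROBOT

A 6-joint arm with a two-finger parallel gripper is mounted at the origin on the work surface. World frame = base frame: x ahead of the robot, y to its left, z up, the work surface at z = 0. Lengths are in m, angles in rad, forces in N, time in s.
With the tool pointing down it reaches from about 0.25 to 0.775 m from the base axis. Payload 4 kg.
Tool frame: the origin (TCP) lies midway between the tips of the shut fingers; the grasp point (between the pads) lies 19 mm behind it; y points along the fingers, x is the direction in which the jaws open and shut, and the axes are right-handed (so a half turn about y gives the same grasp; the last joint's range is limited). The gripper opens to 94 mm and grips with 3 to 60 N. Pads are 16 mm wide; open, the fingers measure 119 mm over their backs; the gripper's body (75 mm by 177 mm) begins 78 mm behind the grasp point.
Start: joints at [1.076, 0.087, 1.371, -0, 1.684, -0.103], TCP at [0.21, 0.508, 0.206] pointing down, gripper open.
Joint ranges: [-3.1, 3.1], [-0.76, 2.03], [0.27, 2.55], [-1.08, 4.22], [0.17, 2.65], [-2.57, 2.57]. Speed limits (rad/s): [2.79, 2.79, 3.14, 3.14, 3.14, 3.14].

INTERFACE

Orientations are given as a unit quaternion [w, x, y, z].
In Python, from cell import get_obs, eyes, ticket, models gives the robot as it stands.
- The arm moves only by the tool jog_arm, never from a script. Its argument "targets" is one flat list of numbers, 4 for each row, row after row: the shift along the tool's x, y, z in m, then the turn about the tool's y in rad. A call has 1 to 8 rows; each row is the pose to reach, as a shift and turn from the pose measured when the call began, along the tool's axes at that moment; what a row does not reach only later rows make up. A row lasts 1/10 s, in which the tool goes at most 50 mm and 8.59 degrees, less where a joint would pass 70% of its speed; a pose out of reach is approached as far as the arm can. A call with a gripper value outside its range is refused whole. "claw" is the opening, from 0 (shut) to 1 (fully open), set as the call begins (left out, the last holds). The fingers move at their own pace and stop on an object; "newtons" is the grip in N (left out, the last holds). Time passes only in rows, so rows that repeat a pose let the fingers close. It gives the time, the measured TCP pose, the force and the opening at its end, in the units of the state.
- get_obs(): the state, without advancing time (a new reading comes with each control period).
- eyes.read_camera(name): name is "scene" or "side" or "wrist"; returns the picture (420x560x3 uint8, blue, green, red); there is no depth.
- eyes.camera_info(name): a dict with "camera_matrix" (3x3 intrinsics, pixels), "camera_from_world" (4x4, takes a point from world to camera coordinates). Camera axes: x right, y down, z forward; pixel columns grow to the right and rows downward; lengths in m; the calibration is good to about 2 mm. A picture is of the moment at which its call begins: read the wrist's pose just before it. camera_info takes no time and is no camera call; for the wrist camera it gives the pose at the moment of the call.
- ticket.close_job(): hands the job in, once; it reports no verdict.
Trained networks look in the newest picture that a camera, given by its name, has taken for a name from the list of things; names that differ only in an ending like _2 or _b are one class to them, and where a whole thing is asked for, a point or a joint stands for the part that bears it (a point fixed in the world has none). Each returns a list of dicts, best first, with "confidence" (0 to 1); they miss things now and then, are a little off and sometimes report something else, mostly with a low value. They report only what shows in the picture. A call takes as long as a camera call. They do not tell look-alikes from the thing itself.
- models.search_frame(camera, label): "rect" ([left, top, right, bottom] in pixels, round what is visible of it).
- models.place_of(camera, label): "point" ([column, row] in pixels: a listed point, or the origin of a listed thing).
The state is a dict: "clock": time; "joint_pos": joint angles; "joint_velocities": joint speeds; "joint_torque": joint torques, N m; "position": TCP position; "ee_rot": TCP orientation; "wrist_force": force on the tool from outside, world axes, zero at the start; "ft_torque": the same for the moment, N m; "width": finger opening in m.
Only numpy, scipy, OpenCV 4.12 (cv2) and the standard library are available. Lean on these libraries where they do the work, as an engineer would, in place of code of your own. Each camera call takes 0.05 s, during which the arm holds its last target.

## Working session

There is one attempt and no reset: what is moved stays moved. The work goes in short steps, Python scripts to look and compute and a tool call to move; the robot and the scene stay as the last step left them, time stands still between calls to the robot, and variables do not carry over. Pictures are saved under pics/ and viewed, and the job is handed in when it is done.

Besides the shell and the picture viewer there is one more tool, called as name(argument=value, ...), one argument or row to a line, values as JSON. jog_arm: Moves the arm, as the interface text tells. Its arguments: {"type":"object","properties":{"targets":{"type":"array","items":{"type":"number"}},"claw":{"type":"number"},"newtons":{"type":"number"}},"required":["targets"]}

```bash
mkdir -p pics; ls; python3 - <<'E'
from cell import get_obs, eyes, models
import cv2, numpy as np
o=get_obs(); print({k:np.round(v,3).tolist() for k,v in o.items()})
for c in ["scene","side"]:
    cv2.imwrite(f"pics/{c}0.png",eyes.read_camera(c))
    for l in ["thick_pin","thin_pin"]: print(c,l,models.place_of(c,l))
print(models.place_of("scene","line"))
E
```

```text
pics
{'clock': 0.0, 'joint_pos': [1.076, 0.088, 1.372, -0.0, 1.684, -0.103], 'joint_velocities': [0.001, 0.0, 0.0, 0.002, -0.0, 0.002], 'joint_torque': [-0.001, -34.018, -30.242, 0.071, 0.033, -0.0], 'position': [0.21, 0.508, 0.204], 'ee_rot': [-0.587, 0.588, 0.392, -0.394], 'wrist_force': [0.084, -0.946, 0.525], 'ft_torque': [0.041, 0.012, 0.026], 'width': 0.094}
scene thick_pin [{'point': [306.3, 195.2], 'confidence': 0.79}, {'point': [255.9, 106.9], 'confidence': 0.69}, {'point': [419.1, 181.7], 'confidence': 0.64}]
scene thin_pin [{'point': [228.4, 306.2], 'confidence': 0.86}]
side thick_pin [{'point': [106.7, 201.0], 'confidence': 0.96}, {'point': [265.4, 183.4], 'confidence': 0.84}]
side thin_pin [{'point': [401.2, 287.5], 'confidence': 0.91}]
[{'point': [270.2, 253.4], 'confidence': 0.77}]
```

View pics/scene0.png

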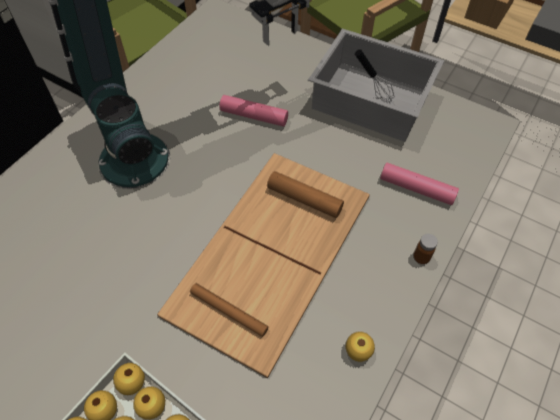

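View pics/side0.png

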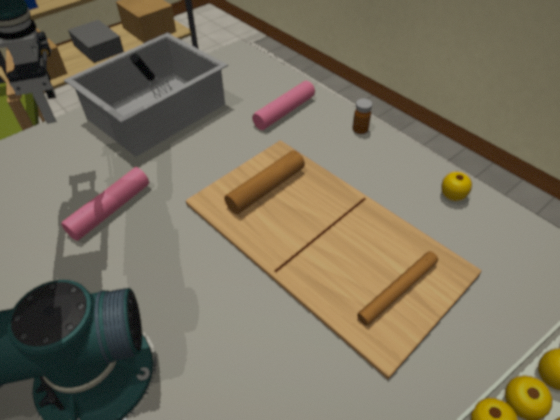

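The pictures show three thick-pin candidates in the scene view: brown (306,195) on the board, pink (254,108) and pink (419,182) on the table. The brown one fits, since it is wooden and on the board. I'll confirm it with an enlarged crop.

```bash
python3 - <<'E'
import cv2
a=cv2.imread("pics/scene0.png")[150:380,155:375]; b=cv2.imread("pics/side0.png")[135:380,180:490]
cv2.imwrite("pics/crA.png",cv2.resize(a,None,fx=2.5,fy=2.5,interpolation=cv2.INTER_CUBIC))
cv2.imwrite("pics/crB.png",cv2.resize(b,None,fx=2.4,fy=2.4,interpolation=cv2.INTER_CUBIC))
E
```

```text
(no output)
```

View pics/crA.png

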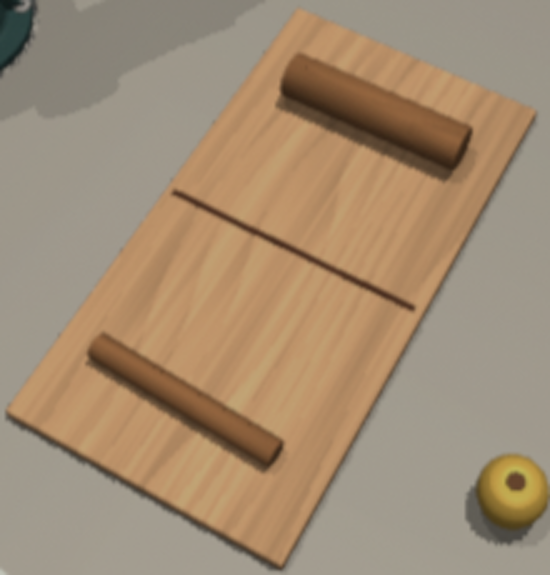

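View pics/crB.png

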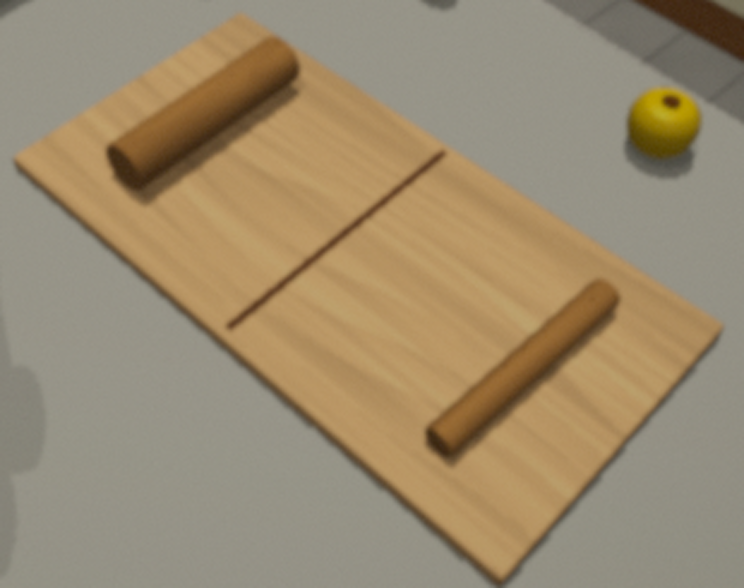

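The crop confirms the plain brown thick pin at scene crop (375,110), with the line from (174,191) to (413,308) and the thin pin beyond it. Next I'll fit the cylinder silhouettes in both cameras.

```bash
cat > h.py <<'E'
import cv2, numpy as np
from cell import eyes, get_obs
from scipy.optimize import minimize
from scipy.spatial.transform import Rotation as R
def proj(c,P,info=None):
    i=info or eyes.camera_info(c); K=np.array(i["camera_matrix"]);T=np.array(i["camera_from_world"])
    p=(T[:3,:3]@np.atleast_2d(P).T+T[:3,3:4]); q=K@p; return (q[:2]/q[2]).T
def unproj(c,uv,z):
    i=eyes.camera_info(c); K=np.array(i["camera_matrix"]);T=np.array(i["camera_from_world"])
    d=T[:3,:3].T@np.linalg.inv(K)@np.array([uv[0],uv[1],1.]); o=-T[:3,:3].T@T[:3,3]
    return o+d*(z-o[2])/d[2]
def cyl(x,y,a,r,L=.22):
    t=np.linspace(0,2*np.pi,40); u=np.array([np.cos(a),np.sin(a),0]);n=np.array([-np.sin(a),np.cos(a),0])
    return np.vstack([np.array([x,y,.018+r])+s*L/2*u+r*(np.cos(t)[:,None]*n+np.sin(t)[:,None]*[0,0,1]) for s in(-1,1)])
def mask(img):
    h=cv2.cvtColor(img,cv2.COLOR_BGR2HSV); b,g,rr=[img[...,k].astype(int) for k in range(3)]
    return h
def hullmask(c,P,S=2):
    m=np.zeros((420*S,560*S),np.uint8); q=(proj(c,P)+.5)*S
    cv2.fillConvexPoly(m,cv2.convexHull(np.round(q*16).astype(np.int32)),255,shift=4); return m
E
python3 - <<'E'
from h import *
A=np.array([[174,191],[413,308.]])/2.5+[155,150]; B=np.array([[229,326],[444,153.]])/2.4+[180,135]
for c,E in(("scene",A),("side",B)):
    p=np.array([unproj(c,e,.018) for e in E]); d=p[1]-p[0]
    print(c,p.round(4).tolist(),"mid",p.mean(0).round(4),"len",np.linalg.norm(d).round(4),"yaw",np.degrees(np.arctan2(d[1],d[0])).round(2))
cs={"scene":[(306,195),(228,306)],"side":[(265,183),(401,287)]}
for c in cs:
    im=cv2.imread(f"pics/{c}0.png"); h=mask(im)
    for u,v in cs[c]+[(270,280)]:
        print(c,u,v,h[v-1:v+2,u-1:u+2].reshape(-1,3).mean(0).round(), unproj(c,(u,v),.045).round(3))
E
```

```text
scene [[0.3849, -0.0588, 0.018], [0.6811, -0.0426, 0.018]] mid [ 0.533  -0.0507  0.018 ] len 0.2967 yaw 3.13
side [[0.3843, -0.0572, 0.018], [0.6789, -0.0421, 0.018]] mid [ 0.5316 -0.0496  0.018 ] len 0.295 yaw 2.94
scene 306 195 [ 14. 146. 121.] [0.531 0.137 0.045]
scene 228 306 [ 14. 146. 143.] [ 0.538 -0.255  0.045]
scene 270 280 [ 17. 107. 192.] [ 0.588 -0.14   0.045]
side 265 183 [ 16. 172. 116.] [0.518 0.136 0.045]
side 401 287 [ 16. 168. 131.] [ 0.532 -0.262  0.045]
side 270 280 [ 23.  30. 137.] [ 0.35  -0.081  0.045]
```

```bash
cat >> h.py <<'E'
def fitpin(imgs,x0,r,L=.22):
    ms={}
    for c,im in imgs.items():
        big=cv2.resize(im,None,fx=2,fy=2,interpolation=cv2.INTER_CUBIC); h=cv2.cvtColor(big,cv2.COLOR_BGR2HSV)
        m=((h[...,0]<22)&(h[...,1]>122)&(h[...,2]<165)&(h[...,2]>30)).astype(np.uint8)*255
        m=cv2.morphologyEx(m,cv2.MORPH_OPEN,np.ones((9,9)))
        n,lab,st,ce=cv2.connectedComponentsWithStats(m)
        hm=hullmask(c,cyl(*x0,r)); k=np.bincount(lab[hm>0],minlength=n); k[0]=0
        hull=(lab==k.argmax()).astype(np.uint8)*255
        ms[c]=hull
    def cost(p):
        s=0
        for c in ms:
            a=hullmask(c,cyl(*p,r))>0; b=ms[c]>0; s+=1-(a&b).sum()/(a|b).sum()
        return s
    x=np.array(x0,float)
    for k in range(2):
        x=minimize(cost,x,method="Nelder-Mead",options=dict(initial_simplex=x+np.array([[0,0,0],[.02,0,0],[0,.02,0],[0,0,.1]]),xatol=1e-4,fatol=1e-4)).x
    return x,cost(x),ms
LN=np.array([.5323,-.0502]); LY=np.radians(3.03)
def inline(x):
    d=np.array(x[:2])-LN; c,s=np.cos(LY),np.sin(LY); return np.array([c*d[0]+s*d[1],-s*d[0]+c*d[1]])
E
python3 - <<'E'
from h import *
I={c:cv2.imread(f"pics/{c}0.png") for c in("scene","side")}
for n,x0,r in(("thick",(.525,.137,.05),.027),("thin",(.535,-.258,.05),.015)):
    for cams in (("scene","side"),("scene",),("side",)):
        x,co,ms=fitpin({c:I[c] for c in cams},x0,r); print(n,cams,x[:2].round(4),np.degrees(x[2]).round(2),round(co,3),"in line",inline(x).round(4))
    if n=="thick":
        x,co,ms=fitpin(I,x0,r)
        for c in I:
            im=cv2.resize(I[c],None,fx=2,fy=2); im[ms[c]>0]=(0,255,0)
            cn,_=cv2.findContours(hullmask(c,cyl(*x,r)),0,1); cv2.drawContours(im,cn,-1,(0,0,255),1)
            y0,x0_=(300,500) if c=="scene" else(260,400); cv2.imwrite(f"pics/fit_{c}.png",im[y0:y0+200,x0_:x0_+240])
a=[cv2.imread(f"pics/fit_{c}.png") for c in("scene","side")]; cv2.imwrite("pics/fit.png",np.hstack(a))
o=get_obs(); print(R.from_quat(np.array(o["ee_rot"])[[1,2,3,0]]).as_matrix().round(3))
E
```

```text
thick ('scene', 'side') [0.5232 0.138 ] 3.51 0.228 in line [0.0008 0.1885]
thick ('scene',) [0.5249 0.1381] 3.71 0.033 in line [0.0025 0.1884]
thick ('side',) [0.5206 0.1335] 4.04 0.188 in line [-0.002  0.184]
thin ('scene', 'side') [ 0.5358 -0.2577] 0.43 0.204 in line [-0.0075 -0.2074]
thin ('scene',) [ 0.5371 -0.2577] 0.16 0.045 in line [-0.0062 -0.2075]
thin ('side',) [ 0.536  -0.2556] 0.75 0.154 in line [-0.0072 -0.2053]
[[ 0.382 -0.    -0.924]
 [ 0.924 -0.     0.382]
 [-0.    -1.     0.   ]]
```

View pics/fit.png

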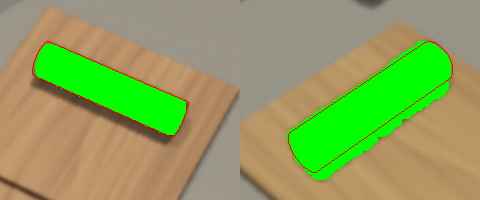

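The scene fit is tight; the side view is biased by shadow. Thick pin is at (0.524, 0.138), yaw 3.7°, and the line is at (0.532, -0.050), yaw 3.0°. The pin has to roll about -0.188 m, and the fingers will stand loosely astride it.

```bash
cat >> h.py <<'E'
def go(x,y,z,yawdeg):
    "tool-axes shift and turn to world TCP pos with tool x at yawdeg"
    o=get_obs(); M=R.from_quat(np.array(o["ee_rot"])[[1,2,3,0]]).as_matrix(); p=np.array(o["position"])
    cur=np.degrees(np.arctan2(M[1,0],M[0,0])); t=np.radians((yawdeg-cur+180)%360-180)
    print("pos",p.round(4),"yaw",cur.round(2),"w",round(float(o["width"]),4),"t",round(float(o["clock"]),2),"shift",(M.T@(np.array([x,y,z])-p)).round(4),"turn",round(-t,4))
E
python3 - <<'E'
from h import *
go(.524,.138,.2,93.3)
E
```

```text
pos [0.21   0.5082 0.2052] yaw 67.55 w 0.0939 t 0.35 shift [-0.2223  0.0053 -0.4316] turn -0.4494
```

jog_arm(
  targets=[-0.015, 0, -0.03, -0.03, -0.035, 0, -0.07, -0.09, -0.058, 0, -0.113, -0.15, -0.081, 0, -0.157, -0.21, -0.104, 0, -0.2, -0.27, -0.127, 0, -0.245, -0.33, -0.15, 0, -0.29, -0.39, -0.17, 0, -0.33, -0.449],
  claw=1,
  newtons=3,
)

```text
clock: 1.15
position: [0.4512, 0.2232, 0.2055]
ee_rot: [-0.485, 0.485, 0.515, -0.514]
wrist_force: [0.3, 0.8, 0.3]
width: 0.094
```

```bash
python3 - <<'E'
from h import *
go(.524,.138,.2,93.3)
E
```

```text
pos [0.4512 0.2232 0.2055] yaw 93.39 w 0.094 t 1.15 shift [-0.0893  0.0056 -0.0677] turn 0.0015
```

jog_arm(
  targets=[-0.035, 0, -0.027, 0, -0.07, 0.01, -0.053, 0, -0.089, 0.04, -0.068, 0, -0.089, 0.065, -0.068, 0, -0.089, 0.085, -0.068, 0, -0.089, 0.085, -0.068, 0],
)

```text
clock: 1.75
position: [0.5221, 0.1376, 0.1168]
ee_rot: [0.487, -0.484, -0.512, 0.516]
wrist_force: [-0.1, -1.4, -0.8]
width: 0.0941
```

```bash
python3 - <<'E'
from h import *
im=eyes.read_camera("wrist"); 
for p in proj("wrist",cyl(.524,.138,np.radians(3.7),.027)): 
    if np.all(np.abs(p)<1500): cv2.circle(im,tuple(int(v) for v in p),2,(0,0,255),-1)
cv2.imwrite("pics/w1.png",im); cv2.imwrite("pics/s1.png",eyes.read_camera("side"))
go(.524,.138,.027,93.3)
E
```

```text
pos [0.5243 0.1383 0.1208] yaw 93.39 w 0.094 t 1.85 shift [-0.0003  0.0938  0.0004] turn 0.0015
```

View pics/w1.png

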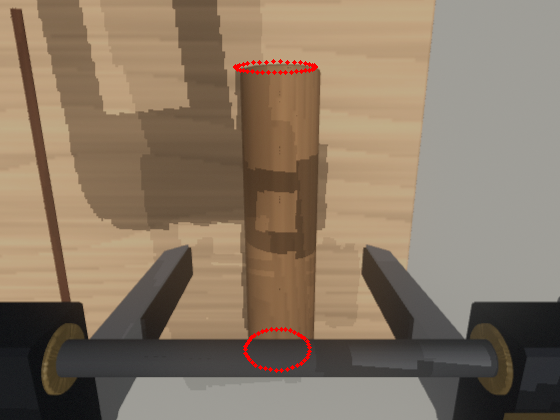

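The wrist view shows the pin running from (278,70) to (280,350), centred between fingers at columns 190 and 363, and it agrees with the fit. I'll lower now.

jog_arm(
  targets=[0, 0.025, 0, 0, 0, 0.05, 0, 0, 0, 0.07, 0, 0, 0, 0.084, 0, 0, 0, 0.092, 0, 0, 0, 0.092, 0, 0, 0, 0.092, 0, 0],
)

```text
clock: 2.55
position: [0.5253, 0.1385, 0.03]
ee_rot: [-0.484, 0.486, 0.515, -0.514]
wrist_force: [-0.5, -0.6, 0.9]
width: 0.0938
```

jog_arm(
  targets=[0, 0, 0, 0, 0, 0, 0, 0, 0, 0, 0, 0, 0, 0, 0, 0, 0, 0, 0, 0, 0, 0, 0, 0],
  claw=0.68,
)

```text
clock: 3.15
position: [0.5252, 0.1385, 0.03]
ee_rot: [-0.484, 0.486, 0.515, -0.514]
wrist_force: [-0.1, -0.1, -0.5]
width: 0.0638
```

```bash
python3 - <<'E'
from h import *
go(.533,-.0502,.027,93.03)
E
```

```text
pos [0.5252 0.1385 0.03  ] yaw 93.4 w 0.0638 t 3.15 shift [-0.1888  0.003   0.0034] turn 0.0064
```

jog_arm(
  targets=[-0.003, 0.001, 0, 0, -0.008, 0.002, 0, 0, -0.015, 0.002, 0, 0, -0.023, 0.002, 0, 0, -0.031, 0.002, 0, 0, -0.038, 0.002, 0, 0, -0.043, 0.002, 0, 0, -0.046, 0.002, 0, 0],
)

```text
clock: 3.95
position: [0.528, 0.0918, 0.028]
ee_rot: [-0.485, 0.486, 0.515, -0.514]
wrist_force: [-0.4, 0.2, -0.3]
width: 0.0636
```

```bash
python3 - <<'E'
from h import *
im=eyes.read_camera("wrist"); cv2.imwrite("pics/w2.png",im)
go(.533,-.0502,.027,93.03)
E
```

```text
pos [0.528  0.0917 0.028 ] yaw 93.35 w 0.0639 t 4.0 shift [-0.1419  0.001   0.0033] turn 0.0056
```

View pics/w2.png

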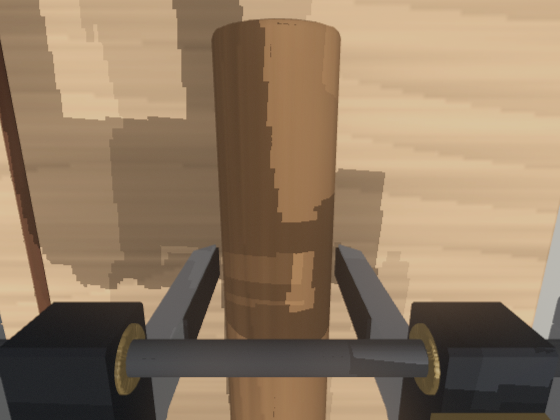

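The pin (columns 215–338) is still between the fingers and parallel to them, so the loose push works. Next leg.

jog_arm(
  targets=[-0.004, 0, 0, 0.002, -0.011, 0.001, 0, 0.006, -0.02, 0.001, 0.001, 0.006, -0.03, 0.001, 0.001, 0.006, -0.04, 0.001, 0.001, 0.006, -0.049, 0.001, 0.002, 0.006, -0.056, 0.001, 0.002, 0.006, -0.06, 0.001, 0.002, 0.006],
)

```text
clock: 4.8
position: [0.5295, 0.0307, 0.027]
ee_rot: [-0.486, 0.488, 0.513, -0.512]
wrist_force: [0.3, 0.3, -0.5]
width: 0.0642
```

```bash
python3 - <<'E'
from h import *
im=eyes.read_camera("wrist"); cv2.imwrite("pics/w3.png",im)
go(.533,-.0502,.027,93.03)
E
```

```text
pos [0.5296 0.0305 0.027 ] yaw 92.95 w 0.0638 t 4.85 shift [-0.0807  0.      0.0007] turn -0.0014
```

View pics/w3.png

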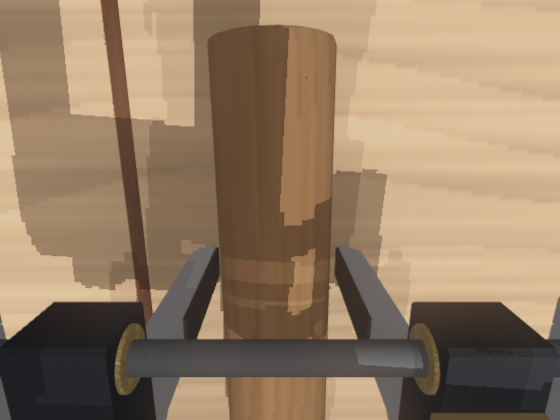

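Still astride and parallel, with the line approaching at column ~125. Last leg.

jog_arm(
  targets=[-0.005, 0, 0, 0, -0.014, 0, 0, 0, -0.026, 0, 0, 0, -0.039, 0, 0, 0, -0.051, 0, 0.001, 0, -0.062, 0, 0.001, 0, -0.07, 0, 0.001, 0, -0.075, 0, 0.001, 0],
)

```text
clock: 5.65
position: [0.5324, -0.0456, 0.027]
ee_rot: [-0.486, 0.488, 0.513, -0.512]
wrist_force: [0.6, -1.5, -1.5]
width: 0.0642
```

jog_arm(
  targets=[-0.003, 0, 0, 0, -0.005, 0, 0, 0, -0.005, 0, 0, 0, -0.005, 0, 0, 0],
)

```text
clock: 6.05
position: [0.5327, -0.0503, 0.027]
ee_rot: [-0.486, 0.488, 0.513, -0.512]
wrist_force: [0.6, 0.7, -0.1]
width: 0.0639
```

```bash
python3 - <<'E'
from h import *
im=eyes.read_camera("wrist"); cv2.imwrite("pics/w4.png",im)
go(.533,-.0502,.027,93.03)
E
```

```text
pos [ 0.5327 -0.0503  0.027 ] yaw 92.92 w 0.0644 t 6.1 shift [ 0.     -0.     -0.0003] turn -0.0018
```

View pics/w4.png

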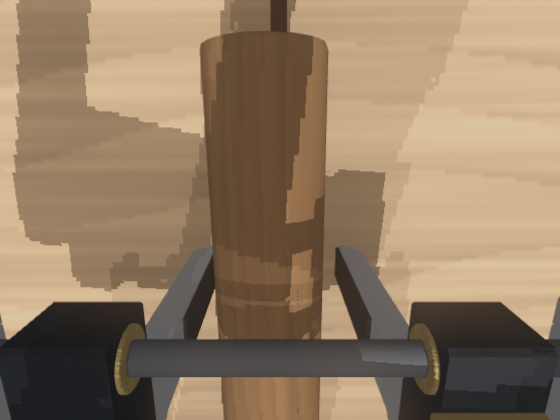

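The line emerges at column 279, on the tool's mid-plane, and the pin rests slightly left against one finger. A gentle 3 N close will centre and still it, then I'll open.

jog_arm(
  targets=[0, 0, 0, 0, 0, 0, 0, 0, 0, 0, 0, 0, 0, 0, 0, 0, 0, 0, 0, 0, 0, 0, 0, 0, 0, 0, 0, 0, 0, 0, 0, 0],
  claw=0.5,
  newtons=3,
)

```text
clock: 6.9
position: [0.5328, -0.0501, 0.0271]
ee_rot: [-0.486, 0.488, 0.513, -0.512]
wrist_force: [-0.1, 0.8, 0.8]
width: 0.054
```

jog_arm(
  targets=[0, 0, 0, 0, 0, 0, 0, 0, 0, 0, 0, 0, 0, 0, 0, 0, 0, 0, 0, 0, 0, 0, 0, 0],
  claw=0.62,
)

```text
clock: 7.5
position: [0.5328, -0.0501, 0.027]
ee_rot: [-0.486, 0.488, 0.513, -0.512]
wrist_force: [-0.1, -0.2, -0.5]
width: 0.058
```

jog_arm(
  targets=[0, 0, 0, 0, 0, 0, 0, 0, 0, 0, 0, 0, 0, 0, 0, 0, 0, 0, 0, 0, 0, 0, 0, 0, 0, 0, 0, 0, 0, 0, 0, 0],
  claw=0.95,
)

```text
clock: 8.3
position: [0.5328, -0.0501, 0.027]
ee_rot: [-0.486, 0.488, 0.513, -0.512]
wrist_force: [-0.4, -0.2, 0.3]
width: 0.0897
```

```bash
python3 - <<'E'
from h import *
im=eyes.read_camera("wrist"); cv2.imwrite("pics/w5.png",im)
go(.533,-.0502,.027,93.03)
E
```

```text
pos [ 0.5328 -0.0501  0.027 ] yaw 92.92 w 0.0895 t 8.35 shift [-0.0001  0.0001 -0.0002] turn -0.0019
```

View pics/w5.png

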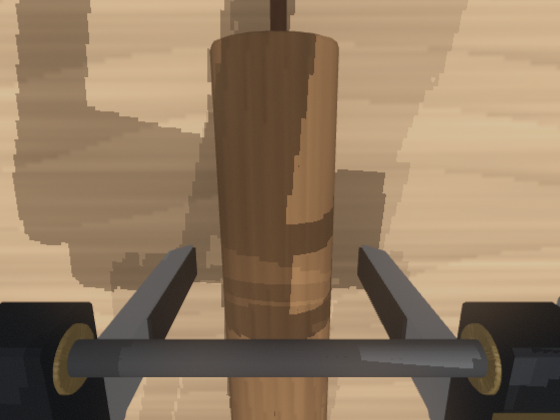

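The pin (columns 212–338, middle 275) is now centred over the line (column 279) and parallel, with the fingers clear. Now raise straight up.

jog_arm(
  targets=[0, -0.01, 0, 0, 0, -0.03, 0, 0, 0, -0.06, 0, 0, 0, -0.095, 0, 0, 0, -0.13, 0, 0, 0, -0.155, 0, 0, 0, -0.17, 0, 0, 0, -0.17, 0, 0],
)

```text
clock: 9.15
position: [0.5337, -0.0503, 0.2002]
ee_rot: [-0.485, 0.489, 0.514, -0.511]
wrist_force: [0.8, 0.0, 0.1]
width: 0.0893
```

```bash
python3 - <<'E'
from h import *
def look(k):
    I={c:eyes.read_camera(c) for c in("scene","side")}
    for c in I: cv2.imwrite(f"pics/{c}{k}.png",I[c])
    return I
cv2.imwrite("pics/w6.png",eyes.read_camera("wrist"))
for k in(8,9):
    I=look(k)
    for n,x0,r in(("thick",(.533,-.05,.05),.027),("thin",(.535,-.258,.01),.015)):
        for c in I:
            x,co,ms=fitpin({c:I[c]},x0,r); print(k,n,c,x[:2].round(4),"dyaw",(np.degrees(x[2])-3.03).round(2),round(co,3),"line",inline(x).round(4))
go(.533,-.05,.2,93)
E
```

```text
8 thick scene [ 0.5362 -0.0518] dyaw 0.5 0.052 line [ 0.0038 -0.0018]
8 thick side [ 0.531  -0.0545] dyaw 3.15 0.184 line [-0.0015 -0.0042]
8 thin scene [ 0.5381 -0.2592] dyaw -1.68 0.384 line [-0.0053 -0.209 ]
8 thin side [ 0.5361 -0.2561] dyaw -2.54 0.109 line [-0.0071 -0.2058]
9 thick scene [ 0.5365 -0.0515] dyaw 0.42 0.057 line [ 0.0041 -0.0015]
9 thick side [ 0.532  -0.0529] dyaw 0.97 0.2 line [-0.0005 -0.0027]
9 thin scene [ 0.5374 -0.2595] dyaw -1.57 0.384 line [-0.006  -0.2092]
9 thin side [ 0.536  -0.2557] dyaw -2.34 0.111 line [-0.0071 -0.2054]
pos [ 0.5314 -0.0498  0.1948] yaw 92.92 w 0.0895 t 9.4 shift [-0.0002 -0.0052 -0.0016] turn -0.0014
```

View pics/w6.png

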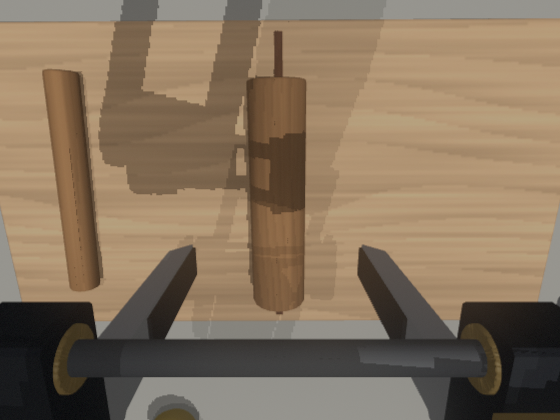

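```bash
python3 -c "
import cv2,numpy as np
cv2.imwrite('pics/e9.png',np.hstack([cv2.imread('pics/scene9.png')[140:390,150:380],cv2.imread('pics/side9.png')[130:380,180:490]]))"
```

```text
(no output)
```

View pics/e9.png

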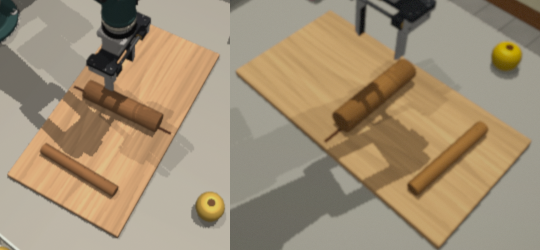

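```bash
python3 -c "
from cell import ticket
print(ticket.close_job())"
```

```text
the job is handed in; nothing more can be done
None
```

I rolled the thick pin about 0.188 m to the line with the fingers standing loosely astride it. A 3 N close then centred and stilled it, and I opened the fingers, raised the tool to about 0.2 m, clear of everything, and handed the job in at about 9.4 s. `close_job` reports no verdict.

**Final checks:**
- **Thick pin, scene camera:** about 2 mm off the line across it, 4 mm from the middle along it, and under 1° from parallel.
- **Thick pin, side camera:** 3–4 mm across and 1–3° from parallel. This fit is poorer because the shadow merges with the pin.
- **Wrist view:** the line shows at both ends of the pin, centred, and two looks in succession showed no movement beyond measurement noise.
- **Thin pin:** still where it was, within 2 mm. The last scene fit of it was poor because a shadow spoils its outline, but the side fit agrees.
- **Rolling:** I did not measure the roll angle directly. A roll of 0.188 m is about 7 rad, and the marks on the pin changed between pictures, so it should be well past half a turn.

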